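# Sort hat-stretcher screws by thread hand in the test nuts

## Task

Three T-handled hat-stretcher screws, left- and right-handed ones mixed, stand on the first thread of the right-hand test nuts in the oak block. Try each one at least half a turn clockwise: run every screw that takes fully home, until its collar sits on the nut, and lift any that will not take out of its nut and stand it, tip down, in the empty terracotta pot. Leave the brush jar, hat block and thread spool where they are and keep the pot upright.

Things in the scene. Friction and masses are not known exactly. Their poses are not given: they have to be found in the camera images.
- screw_1: Steel T-handled screw 135 mm long, 0.3-0.55 kg; the three differ only in thread hand, which names do not tell. Origin at its lower tip, z up its axis, x along the crossbar. Heights from the tip in mm: shank dia 19 (0-55), thread dia 27 (55-82), collar dia 33 (82-90), shank dia 19, square hub 22x22 (113-135). Crossbar 10 thick at 124, through the hub along x, 50 to each side, 14 mm ball ends.
- screw_2: Second screw, as screw_1. Each starts in one of the nuts, any in any: upright, leaning at most 3 degrees, collar 19-23 mm above the nut, crossbar about 64 mm above the nut's top and within about 0.5 rad of the block's x axis. It is loose: it turns freely and lifts straight out of the nut (tip about 60 mm below the nut's top).
- screw_3: Third screw, as screw_1. Two-start thread, slant visible. Turned clockwise seen from above, a right-hand screw sinks 20 mm per turn till its collar meets the nut and it stops hard (about 1 turn); it stays where it is left. A left-hand one rides up about 5 mm and drops back every half turn, never sinking 4 mm below its start. Usually 1 to 5 N at the bar's end turns it; a left-hand one may bind and jerk.
- test_block: Oak block fixed to the bench, 90 mm (x) by 380 mm (y), 45 mm high; origin at the centre of its underside, z up. Three steel hex nuts, 48 mm across flats, 45 mm high, stand on it in a row along y, 120 mm apart, the middle one at its centre. All have the same right-hand thread, open at the top, and a plain hole for the shank below.
- nut_1 (a point): Centre of the top face of the first test nut (-y end of the block), 90 mm above the bench. A screw can stand in any of the three.
- nut_2 (a point): Centre of the top face of the middle test nut, 90 mm above the bench.
- nut_3 (a point): Centre of the top face of the third test nut (+y end of the block), 90 mm above the bench.
- pot: Empty round terracotta pot, loose, 0.8 kg, 100 mm high, mouth 84 mm across outside, wall and floor 5 mm thick, a fifth narrower at the foot; origin at the centre of its underside, z up. A screw stood in it, tip on the floor, leans on the rim with its crossbar above the mouth.
- brush_jar: Bystander: green glass jar 72 mm across and 100 mm high with paint brushes standing up to about 235 mm. Origin: centre of its underside.
- hat_block: Bystander: pale blue wooden hat block, a dome 160 mm across and 102 mm high. Origin: centre of its underside.
- spool: Bystander: blue thread spool 44 mm across and 55 mm high, standing. Origin: centre of its underside.
Not all that is in view belongs to the job. Leave any brown or purple look-alike of the screw_3 alone.

How it is judged:
By the outcome, as a careful person would: the job done as asked, in the order asked, and still so for the second after the job is handed in, with the robot touching nothing.
It also fails if it takes over 72 s, if anything falls off the work surface, if the arm or the gripper's body presses on something with over 40 N, if the wrist force passes 120 N, or if a joint passes its speed limit or range.

## Robot

A 7-joint arm with a two-finger parallel gripper is mounted at the origin on the work surface. World frame = base frame: x ahead of the robot, y to its left, z up, the work surface at z = 0. Lengths are in m, angles in rad, forces in N, time in s.
With the tool pointing down it reaches from about 0.425 to 0.95 m from the base axis. Payload 16.7 kg.
Tool frame: the origin (TCP) lies at the very end of the fingers, on their centre line; the grasp point (between the pads) lies 19 mm behind it; z points along the fingers, y is the line along which they close (so a half turn about z gives the same grasp; the last joint's range is limited). The gripper opens to 94 mm and grips with 3 to 60 N. Pads are 16 mm wide; open, the fingers measure 119 mm over their backs; the gripper's body (75 mm by 177 mm) begins 78 mm behind the grasp point.
Start: joints at [1.183, 0.426, 0.074, 1.606, -0.034, 1.111, -0.067], TCP at [0.16, -0.656, 0.205] pointing down, gripper open.
Joint ranges: [-2.85, 2.85], [-0.5, 2.14], [-1.23, 1.37], [0.21, 2.46], [-1.02, 4.16], [0.16, 2.05], [-2.73, 2.73]. Speed limits (rad/s): [1.89, 1.89, 2.39, 2.39, 3.01, 3.01, 3.01].

## Interface

Orientations are given as a unit quaternion [w, x, y, z].
In Python, from rig import robot, read_camera, camera_model gives the robot as it stands.
- The arm moves only by the tool arm_command, never from a script. Its argument "series" is a list of rows, each a list of 5 numbers: the shift along the tool's x, y, z in cm, then the turn about the tool's z in degrees, then the opening, from 0 (shut) to 1 (fully open). A call has 1 to 10 rows; each row is the pose to reach, as a shift and turn from the pose commanded when the call began, along the tool's axes at that moment; what a row does not reach only later rows make up. A row lasts 1/10 s, in which the tool goes at most 50 mm and 8.59 degrees, less where a joint would pass 70% of its speed; a pose out of reach is approached as far as the arm can. A call with a gripper value outside its range is refused whole. The fingers move at their own pace and stop on an object; "force" is the grip in N (left out, the last holds). Time passes only in rows, so rows that repeat a pose let the fingers close. It gives the time, the measured TCP pose, the force, the opening and the grip force at its end, in the units of the state.
- robot.observe(): the state, without advancing time (a new reading comes with each control period).
- read_camera(name): name is "scene" or "top"; returns the picture (420x560x3 uint8, red, green, blue); there is no depth.
- camera_model(name): a dict with "vertical_fov" (degrees; the focal length in pixels is half the picture's height over the tangent of half this angle, whatever the lens; pixels are square), "cx", "cy" (the principal point, pixels), "k1" (the pictures are not rectified: a ray, as slopes to the right and down, at radius r is drawn at 1 + k1 r^2 times it, then the intrinsics apply), "R" (3x3) and "t" (3): a world point X has camera coordinates R X + t. Camera axes: x right, y down, z forward; pixel columns grow to the right and rows downward; lengths in m; the calibration is good to about 2 mm. A picture is of the moment at which its call begins. camera_model takes no time and is no camera call.
- robot.close_job(): hands the job in; it is judged then, once.
The state is a dict: "t": time; "joint_positions": joint angles; "qvel": joint speeds; "joint_torque": joint torques, N m; "ee_pos": TCP position; "ee_rot": TCP orientation; "ft_force": force on the tool from outside, world axes, zero at the start; "moment": the same for the moment, N m; "gripper_width": opening from 0.0 (shut) to 1.0 (fully open); "finger_force": force on a finger pad.
Only numpy, scipy, OpenCV 4.12 (cv2) and the standard library are available. Lean on these libraries where they do the work, as an engineer would, in place of code of your own. Each camera call takes 0.05 s, during which the arm holds its last target. There are 200 camera calls.

## Working session

There is one attempt and no reset: what is moved stays moved. The work goes in short steps, Python scripts to look and compute and a tool call to move; the robot and the scene stay as the last step left them, time stands still between calls to the robot, and variables do not carry over. Pictures are saved under pics/ and viewed, at most 10 in all, crops included, and the job is handed in when it is done.

Besides the shell and the picture viewer there is one more tool, called after "Call:" by a JSON object that holds its "method" and its "body", one argument or row to a line. arm_command: Moves the arm, as the interface text tells. Its arguments: {"type":"object","properties":{"series":{"type":"array"},"force":{"type":"number"}},"required":["series"]}

```bash
ls; mkdir -p pics; python3 - <<'E'
from rig import robot, read_camera, camera_model
import cv2
for n in("scene","top"):
    im=read_camera(n); cv2.imwrite(f"pics/{n}0.png",cv2.resize(im[:,:,::-1],(800,600),interpolation=cv2.INTER_CUBIC)); cv2.imwrite(f"raw_{n}0.png",im[:,:,::-1])
    print(camera_model(n))
print(robot.observe())
E
```

```text
pics
{'vertical_fov': 57.84813449280172, 'cx': 273.4227563648832, 'cy': 206.60453465310803, 'k1': -0.07544535341591423, 'R': array([[-0.61342981,  0.78970477,  0.00838144],
       [ 0.47588254,  0.37808585, -0.79409502],
       [-0.63026952, -0.48313298, -0.60773584]]), 't': array([ 0.37627387, -0.21464688,  1.36957937])}
{'vertical_fov': 53.20325750950649, 'cx': 282.7076785011653, 'cy': 202.72525795131918, 'k1': -0.10108414853129868, 'R': array([[ 0.01053377, -0.99992932,  0.00551265],
       [-0.97176656, -0.0115363 , -0.23566219],
       [ 0.23570913, -0.0028746 , -0.9718194 ]]), 't': array([-8.29571778e-04,  6.15927430e-01,  8.95947690e-01])}
{'t': 0.1, 'joint_positions': array([ 1.18249033,  0.42670953,  0.07383809,  1.60653587, -0.03410107,
        1.11081428, -0.06707666]), 'qvel': array([ 0.00045671, -0.00114633,  0.00054969, -0.00031964, -0.00056066,
       -0.00167524,  0.00118931]), 'joint_torque': array([ 8.91679170e-03, -9.37470317e+01,  3.67724910e+00, -4.55040729e+01,
       -4.85912897e-02,  1.68146077e-02,  1.17655877e-04]), 'ee_pos': array([ 0.1595527 , -0.65545658,  0.20482162]), 'ee_rot': array([-5.93615858e-04,  9.92879447e-01,  1.19121950e-01, -1.11889487e-04]), 'ft_force': array([ 0.57244363, -0.33047041, -0.00090709]), 'moment': array([-0.04181787,  0.03810662, -0.03114193]), 'finger_force': 0.0, 'gripper_width': 0.9991362381637259}
```

View pics/scene0.png

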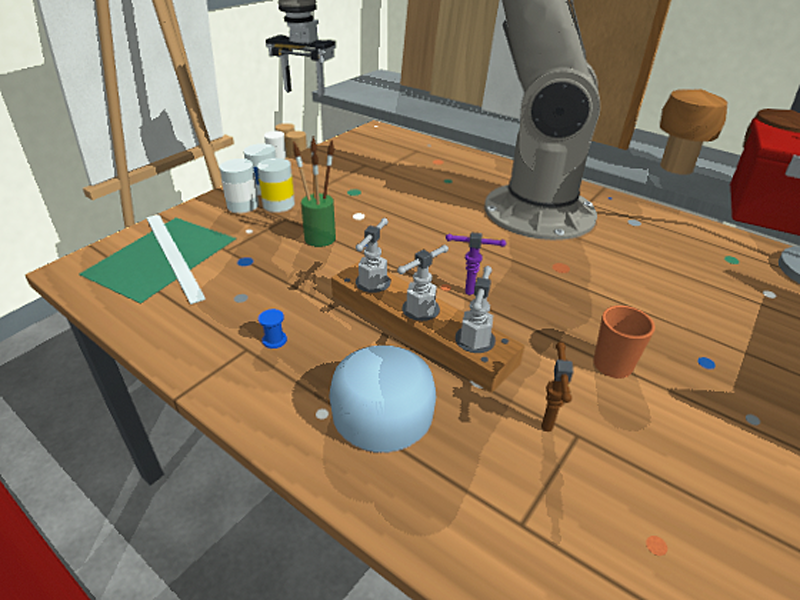

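View pics/top0.png

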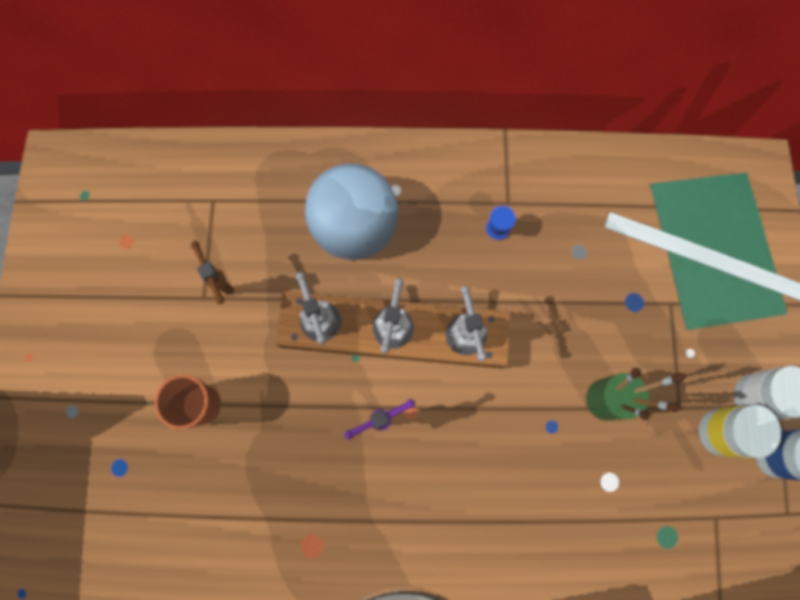

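The scene view shows three grey screws standing on the oak block, at scene pixels (372,255), (425,280) and (480,310) and top pixels (317,310), (393,310) and (470,323). The look-alikes are purple (top 380,420) and brown (top 207,270). The pot is at top (185,402). I choose the three grey ones and check them in close crops.

```bash
python3 - <<'E'
import cv2
a=cv2.imread("raw_scene0.png")[145:255,235:375]; cv2.imwrite("pics/sc.png",cv2.resize(a,(756,594),interpolation=cv2.INTER_CUBIC))
a=cv2.imread("raw_top0.png")[175:295,100:260+100]; cv2.imwrite("pics/tc.png",cv2.resize(a,(780,360),interpolation=cv2.INTER_CUBIC))
E
```

```text
(no output)
```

View pics/sc.png

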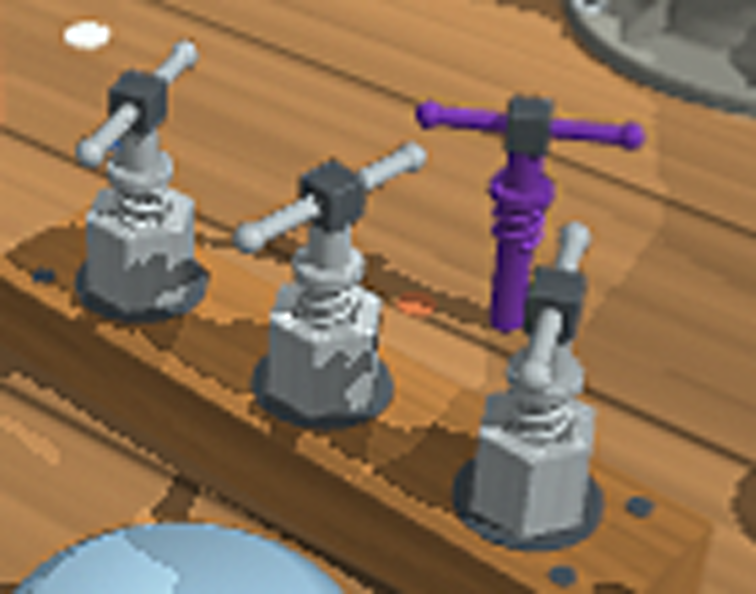

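View pics/tc.png

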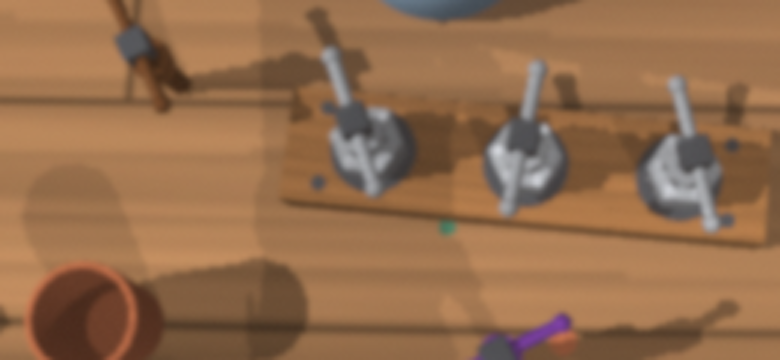

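The crops show all three grey screws with a crossbar and collar above the nut. I'll triangulate the ball ends and the pot.

```bash
cat > h.py <<'E'
import numpy as np
from rig import robot, read_camera, camera_model
def ray(n,uv):
    m=camera_model(n); f=210/np.tan(np.radians(m["vertical_fov"]/2))
    d=(np.array(uv,float)-[m["cx"],m["cy"]])/f; s=d.copy()
    for _ in range(20): s=d/(1+m["k1"]*(s@s))
    R=m["R"]; return -R.T@m["t"], R.T@np.r_[s,1]
def plane(n,uv,z):
    o,v=ray(n,uv); return o+v*(z-o[2])/v[2]
def tri(a,b):
    A=[];B=[]
    for o,v in((ray("scene",a)),(ray("top",b))):
        v=v/np.linalg.norm(v); P=np.eye(3)-np.outer(v,v); A.append(P);B.append(P@o)
    return np.linalg.lstsq(np.vstack(A),np.hstack(B),rcond=None)[0]
def proj(n,X):
    m=camera_model(n); f=210/np.tan(np.radians(m["vertical_fov"]/2))
    c=m["R"]@X+m["t"]; s=c[:2]/c[2]; return s*(1+m["k1"]*(s@s))*f+[m["cx"],m["cy"]]
def st():
    s=robot.observe(); w,x,y,z=s["ee_rot"]
    print("t%.2f"%s["t"],"pos",(s["ee_pos"]*1000).round(1),"yaw%.1f"%np.degrees(np.arctan2(2*(x*y+w*z),1-2*(y*y+z*z))),"q",s["joint_positions"].round(2),"F",s["ft_force"].round(1),"M",s["moment"].round(2),"w%.3f f%.1f"%(s["gripper_width"],s["finger_force"])); return s
def goto(x,y,yaw):
    s=st(); w,a,b,z=s["ee_rot"]; ps=np.arctan2(2*(a*b+w*z),1-2*(b*b+z*z))
    d=np.array([x,y])/1000-s["ee_pos"][:2]; c,n=np.cos(ps),np.sin(ps)
    print("move cm x%.2f y%.2f turn %.1f"%((c*d[0]+n*d[1])*100,(n*d[0]-c*d[1])*100,-(yaw-np.degrees(ps))))
E
python3 - <<'E'
from h import *
S=lambda u,v:(235+u/5.4,145+v/5.4); T=lambda u,v:(100+u/3,175+v/3)
for k,s1,s2,t1,t2 in(("C",(538,373),(575,237),(330,55),(373,188)),("B",(250,237),(413,157),(538,68),(508,208)),("A",(92,151),(186,54),(677,84),(711,223))):
    # match by x: top row small = larger x (far)
    p=tri(S(*s1),T(*t1));q=tri(S(*s2),T(*t2)); d=p-q
    print(k,p.round(3),q.round(3),"mid",((p+q)/2).round(4),"len",np.linalg.norm(d).round(3),"yaw",np.degrees(np.arctan2(d[1],d[0])).round(1))
V=lambda u,v:(u*.7,v*.7)
print("pot",plane("top",V(183,402),.1), plane("top",V(157,402),.1),plane("top",V(209,402),.1))
print("jar",plane("top",V(605,393),.1),"hat",plane("top",V(352,205),.05),"brushes",plane("top",V(635,372),.23))
print("nut tops", [plane("top",T(*u),.09).round(4) for u in((362,143),(526,160),(682,172))])
st()
E
```

```text
C [0.614 0.163 0.155] [0.52  0.127 0.154] mid [0.5671 0.1448 0.1547] len 0.101 yaw 20.7
B [0.607 0.015 0.153] [0.507 0.034 0.152] mid [0.5571 0.0244 0.1523] len 0.101 yaw -11.0
A [ 0.596 -0.084  0.153] [ 0.498 -0.106  0.152] mid [ 0.5473 -0.0949  0.1522] len 0.101 yaw 12.9
pot [0.42880199 0.34172526 0.1       ] [0.42771794 0.38271708 0.1       ] [0.42979859 0.30114035 0.1       ]
jar [ 0.44990011 -0.30423112  0.1       ] hat [0.77047547 0.09688677 0.05      ] brushes [ 0.46871862 -0.30246445  0.23      ]
nut tops [array([0.5641, 0.1452, 0.09  ]), array([0.5527, 0.022 , 0.09  ]), array([ 0.5449, -0.0945,  0.09  ])]
t0.10 pos [ 159.6 -655.5  204.8] yaw13.7 q [ 1.18  0.43  0.07  1.61 -0.03  1.11 -0.07] F [ 0.6 -0.3 -0. ] M [-0.04  0.04 -0.03] w0.999 f0.0
```

Call:
{"method": "arm_command", "body": {
  "series": [
    [0, 0, -5, 0, 1],
    [0, 0, -10, 0, 1],
    [5, -4.5, -10, 0, 0.6],
    [9, -8, -10, 0, 0.6],
    [13, -11.5, -10, 0, 0.6],
    [17, -15, -10, 0, 0.6],
    [21, -18.5, -10, 0, 0.6],
    [25, -22, -10, 0, 0.6],
    [29, -25.7, -10, 0, 0.6],
    [33, -29.3, -10, 0, 0.6]
  ],
  "force": 20
}}

```text
t: 1.1
ee_pos: [0.3883, -0.3253, 0.3054]
ee_rot: [0.0, 0.993, 0.119, -0.0]
ft_force: [1.6, -1.7, 0.3]
gripper_width: 0.602
finger_force: 0.0
```

Call:
{"method": "arm_command", "body": {
  "series": [
    [4, -3.5, 0, 8, 0.6],
    [8, -7, 0, 16, 0.6],
    [12, -10.5, 0, 24, 0.6],
    [16, -14, 0, 32, 0.6],
    [17.9, -16, 0, 40, 0.6],
    [17.9, -16, 0, 40, 0.6],
    [17.9, -16, 0, 40, 0.6]
  ]
}}

```text
t: 1.8
ee_pos: [0.5253, -0.1253, 0.3051]
ee_rot: [-0.001, 0.974, -0.226, -0.0]
ft_force: [-0.2, 0.5, -0.3]
gripper_width: 0.596
finger_force: 0.0
```

```bash
python3 -c "
from h import *
goto(547,-95,-27)"
```

```text
t1.80 pos [ 525.3 -125.3  305.1] yaw-26.1 q [ 0.42  0.15 -0.33  1.76  0.05  1.24 -1.96] F [-0.2  0.5 -0.3] M [ 0.04 -0.02  0.02] w0.596 f0.0
move cm x0.61 y-3.68 turn 0.9
```

Call:
{"method": "arm_command", "body": {
  "series": [
    [0.6, -3.7, 0, -8.5, 0.6],
    [0.6, -3.7, 0, -17, 0.6],
    [0.6, -3.7, 0, -25.5, 0.6],
    [0.6, -3.7, 0, -34, 0.6],
    [0.6, -3.7, 0, -42.5, 0.6],
    [0.6, -3.7, 0, -51, 0.6],
    [0.6, -3.7, 0, -59.5, 0.6],
    [0.6, -3.7, 0, -68, 0.6],
    [0.6, -3.7, 0, -76.5, 0.6],
    [0.6, -3.7, 0, -85, 0.6]
  ]
}}

```text
t: 2.8
ee_pos: [0.5451, -0.0998, 0.3053]
ee_rot: [-0.0, 0.87, 0.493, -0.0]
ft_force: [-0.1, -0.3, 0.8]
gripper_width: 0.601
finger_force: 0.0
```

Call:
{"method": "arm_command", "body": {
  "series": [
    [0, 0, 0, -8.5, 0.6],
    [0, 0, 0, -17, 0.6],
    [0, 0, 0, -25.5, 0.6],
    [0, 0, 0, -34, 0.6],
    [0, 0, 0, -42.5, 0.6],
    [0, 0, 4, -51, 0.6],
    [0, 0, 8, -59.5, 0.6],
    [0, 0, 11, -68, 0.6],
    [0, 0, 11, -74.5, 0.6],
    [0, 0, 11, -74.5, 0.6]
  ]
}}

```text
t: 3.8
ee_pos: [0.5448, -0.0996, 0.1945]
ee_rot: [-0.001, 0.396, 0.918, -0.0]
ft_force: [0.4, -0.4, -0.3]
gripper_width: 0.6
finger_force: 0.0
```

```bash
python3 -c "
from h import *
goto(547,-95,133)"
```

```text
t3.80 pos [544.8 -99.6 194.5] yaw133.3 q [ 0.62  0.31 -0.66  1.86  0.21  1.05  0.63] F [ 0.4 -0.4 -0.3] M [-0.01 -0.11 -0.03] w0.600 f0.0
move cm x0.18 y0.48 turn 0.3
```

Call:
{"method": "arm_command", "body": {
  "series": [
    [0.2, 0.5, 0, 0, 0.6],
    [0.2, 0.5, 0, 0, 0.6],
    [0.2, 0.5, 4, 0, 0.6],
    [0.2, 0.5, 8, 0, 0.6],
    [0.2, 0.5, 8, 0, 0.6]
  ]
}}

```text
t: 4.3
ee_pos: [0.5454, -0.0939, 0.1121]
ee_rot: [-0.003, 0.398, 0.917, -0.001]
ft_force: [-1.2, -0.5, 0.4]
gripper_width: 0.599
finger_force: 0.0
```

Call:
{"method": "arm_command", "body": {
  "series": [
    [0, 0, 0, 8.5, 0.6],
    [0, 0, 0, 17, 0.6],
    [0, 0, 0, 25.5, 0.6],
    [0, 0, 0, 34, 0.6],
    [0, 0, 0, 42.5, 0.6],
    [0, 0, 0, 51, 0.6],
    [0, 0, 0, 59.5, 0.6],
    [0, 0, 0, 68, 0.6]
  ]
}}

```text
t: 5.1
ee_pos: [0.5492, -0.0939, 0.1182]
ee_rot: [0.001, 0.844, 0.536, 0.001]
ft_force: [-1.3, -0.3, 1.5]
gripper_width: 0.599
finger_force: 1.2
```

```bash
python3 -c "
from h import *
goto(547,-95,-65)"
```

```text
t5.10 pos [549.2 -93.9 118.2] yaw64.8 q [ 0.37  0.36 -0.38  1.94  0.17  0.88 -0.54] F [-1.3 -0.3  1.5] M [-0.13 -0.05  0.07] w0.599 f1.2
move cm x-0.20 y-0.15 turn 129.8
```

Call:
{"method": "arm_command", "body": {
  "series": [
    [0, 0, 0, 8.5, 0.6],
    [0, 0, 0, 17, 0.6],
    [0, 0, 0, 25.5, 0.6],
    [0, 0, 0, 34, 0.6],
    [0, 0, 0, 42.5, 0.6],
    [0, 0, 0, 51, 0.6],
    [0, 0, 0, 59.5, 0.6],
    [0, 0, 0, 68, 0.6],
    [0, 0, 0, 76.5, 0.6],
    [0, 0, 0, 85, 0.6]
  ]
}}

```text
t: 6.1
ee_pos: [0.5492, -0.0936, 0.1181]
ee_rot: [-0.001, 0.984, -0.175, 0.001]
ft_force: [-0.3, 0.4, -0.3]
gripper_width: 0.602
finger_force: 0.2
```

Call:
{"method": "arm_command", "body": {
  "series": [
    [0, 0, 0, 8.5, 0.6],
    [0, 0, 0, 17, 0.6],
    [0, 0, 0, 25, 0.6],
    [0, 0, 0, 33, 0.6],
    [0, 0, 0, 33, 0.6]
  ]
}}

```text
t: 6.6
ee_pos: [0.5491, -0.0934, 0.1177]
ee_rot: [-0.001, 0.895, -0.446, 0.001]
ft_force: [0.3, -0.3, 0.6]
gripper_width: 0.601
finger_force: 0.0
```

```bash
python3 -c "
from h import *
import cv2
goto(547,-95,-65)
cv2.imwrite('raw1.png',read_camera('scene')[:,:,::-1]);cv2.imwrite('raw1t.png',read_camera('top')[:,:,::-1])
a=cv2.imread('raw1.png')[125:265,235:375];b=cv2.imread('raw1t.png')[175:275,180:380]
a=cv2.resize(a,(560,560),interpolation=2);cv2.imwrite('pics/p1.png',a)"
```

```text
t6.60 pos [549.1 -93.4 117.7] yaw-53.0 q [ 0.03  0.33  0.02  1.96 -0.01  0.85 -2.43] F [ 0.3 -0.3  0.6] M [ 0.1  -0.01  0.03] w0.601 f0.0
move cm x0.00 y0.26 turn 12.0
```

View pics/p1.png

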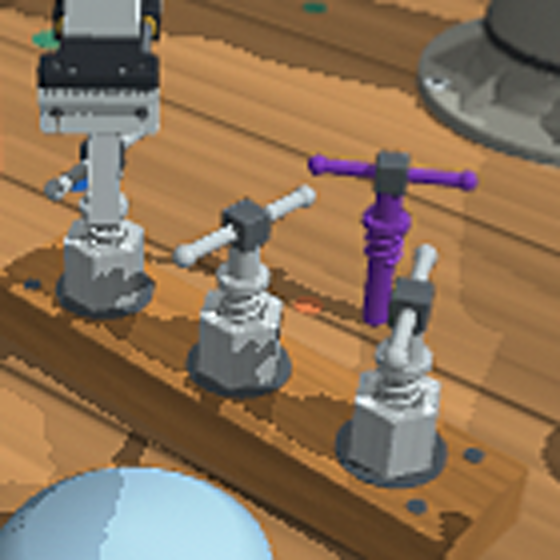

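Screw A (nut_1) has not sunk: its collar is still high with the threads showing. I'll turn it a bit more for margin, then rise and look again.

Call:
{"method": "arm_command", "body": {
  "series": [
    [0, 0, 0, 7, 0.6],
    [0, 0, 0, 14, 0.6],
    [0, 0, 0, 14, 0.6],
    [0, 0, 0, 8, 0.6],
    [0, 0, -4, 8, 0.6],
    [0, 0, -8, 5, 0.8],
    [-4, -3, -10, -3, 0.9],
    [-7, -6, -10, -12, 0.9],
    [-7, -6, -10, -20, 0.9]
  ]
}}

```text
t: 7.6
ee_pos: [0.5542, 0.0046, 0.2171]
ee_rot: [-0.002, 0.962, -0.273, 0.001]
ft_force: [0.2, -0.7, 0.2]
gripper_width: 0.887
finger_force: 0.0
```

```bash
python3 -c "
from h import *
import cv2
goto(547,-95,0)
cv2.imwrite('raw1.png',read_camera('scene')[:,:,::-1]);cv2.imwrite('raw1t.png',read_camera('top')[:,:,::-1])
a=cv2.imread('raw1.png')[125:265,235:375];b=cv2.imread('raw1t.png')[175:315,240:380]
a=cv2.resize(a,(400,400),interpolation=2);b=cv2.resize(b,(400,400),interpolation=2);cv2.imwrite('pics/p2.png',np.hstack([a,b]))"
```

```text
t7.60 pos [554.2   4.6 217.1] yaw-31.7 q [-0.06  0.22 -0.07  1.86  0.01  1.06 -2.26] F [ 0.2 -0.7  0.2] M [-0.01 -0.01  0.02] w0.887 f0.0
move cm x4.62 y8.85 turn -31.7
```

View pics/p2.png

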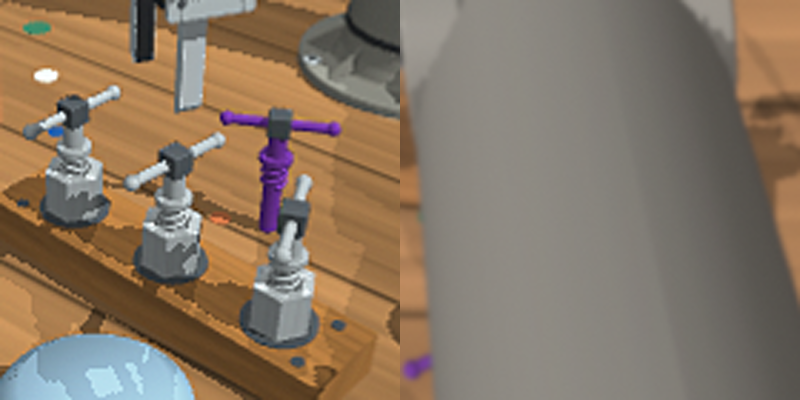

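The left panel shows screw A still standing high, with its bar ends at about (31,131) and (115,93), so it is left-handed. The top view is blocked by the arm.

```bash
python3 -c "
from h import *
f=lambda u,v:(235+u/2.857,125+v/2.857)
for z in(.151,.154):
  p=plane('scene',f(31,131),z);q=plane('scene',f(115,93),z);d=p-q
  print(p,q,(p+q)/2,np.linalg.norm(d),np.degrees(np.arctan2(d[1],d[0])))
for y in (0,-5):goto(547,-95,y)"
```

```text
[ 0.59614879 -0.10251697  0.151     ] [ 0.49776845 -0.08528319  0.151     ] [ 0.54695862 -0.09390008  0.151     ] 0.09987839886419561 -9.93597950888914
[ 0.59969403 -0.09927781  0.154     ] [ 0.50189498 -0.08214585  0.154     ] [ 0.55079451 -0.09071183  0.154     ] 0.09928826228776678 -9.93597950888914
t7.70 pos [553.5  -0.9 216.1] yaw-32.2 q [-0.06  0.22 -0.06  1.87  0.02  1.06 -2.26] F [-0.2 -0.6  0.4] M [-0.03 -0.01  0.01] w0.898 f0.0
move cm x4.47 y8.31 turn -32.2
t7.70 pos [553.5  -0.9 216.1] yaw-32.2 q [-0.06  0.22 -0.06  1.87  0.02  1.06 -2.26] F [-0.2 -0.6  0.4] M [-0.03 -0.01  0.01] w0.898 f0.0
move cm x4.47 y8.31 turn -27.2
```

Call:
{"method": "arm_command", "body": {
  "series": [
    [2, 4, 0, -8, 0.8],
    [4.5, 8.3, 0, -16, 0.7],
    [4.5, 8.3, 0, -22, 0.7],
    [4.5, 8.3, 0, -22, 0.7],
    [4.5, 8.3, 0, -22, 0.7],
    [4.5, 8.3, 0, -22, 0.7]
  ]
}}

```text
t: 8.3
ee_pos: [0.5463, -0.0953, 0.2155]
ee_rot: [-0.0, 0.995, -0.095, -0.0]
ft_force: [-0.0, -0.6, -0.8]
gripper_width: 0.699
finger_force: 0.0
```

```bash
python3 -c "
from h import *
goto(547,-94,-10)"
```

```text
t8.30 pos [546.3 -95.3 215.5] yaw-11.0 q [ 0.1   0.22 -0.05  1.86  0.01  1.06 -1.72] F [-0.  -0.6 -0.8] M [ 0.06 -0.03  0.03] w0.699 f0.0
move cm x0.05 y-0.14 turn -1.0
```

Call:
{"method": "arm_command", "body": {
  "series": [
    [0, -0.1, 4, 0, 0.7],
    [0, -0.1, 8.3, 0, 0.7],
    [0, -0.1, 8.3, 0, 0.7],
    [0, -0.1, 8.3, 0, 0.1],
    [0, -0.1, 8.3, 0, 0.1],
    [0, -0.1, 8.3, 0, 0.1],
    [0, -0.1, 8.3, 0, 0.1],
    [0, -0.1, 8.3, 0, 0.1]
  ],
  "force": 35
}}

```text
t: 9.1
ee_pos: [0.5468, -0.0952, 0.1333]
ee_rot: [-0.0, 0.996, -0.094, 0.001]
ft_force: [-0.6, -0.1, -0.1]
gripper_width: 0.316
finger_force: 0.0
```

```bash
python3 -c "
from h import *
goto(547,-94,-10)"
```

```text
t9.10 pos [546.8 -95.2 133.3] yaw-10.8 q [ 0.1   0.31 -0.06  1.94  0.02  0.88 -1.72] F [-0.6 -0.1 -0.1] M [0.01 0.01 0.05] w0.316 f0.0
move cm x-0.00 y-0.12 turn -0.8
```

Still closing (30 mm).

Call:
{"method": "arm_command", "body": {
  "series": [
    [0, 0, 0, 0, 0.1],
    [0, 0, 0, 0, 0.1],
    [0, 0, 0, 0, 0.1],
    [0, 0, -2, 0, 0.1],
    [0, 0, -4, 0, 0.1],
    [0, 0, -6, 0, 0.1],
    [0, 0, -9, 0, 0.1],
    [0, 0, -12, 0, 0.1],
    [0, 0, -16, 0, 0.1],
    [0, 0, -16, 0, 0.1]
  ]
}}

```text
t: 10.1
ee_pos: [0.5481, -0.0954, 0.297]
ee_rot: [-0.0, 0.996, -0.094, 0.003]
ft_force: [-0.2, -0.3, -3.4]
gripper_width: 0.233
finger_force: 35.0
```

```bash
python3 -c "
from h import *
goto(429,342,-10)
goto(429,342,35)"
```

```text
t10.10 pos [548.1 -95.4 297. ] yaw-10.8 q [ 0.1   0.16 -0.05  1.76  0.01  1.22 -1.71] F [-0.2 -0.3 -3.4] M [ 0.09 -0.09 -0.01] w0.233 f35.0
move cm x-19.92 y-40.72 turn -0.8
t10.10 pos [548.1 -95.4 297. ] yaw-10.8 q [ 0.1   0.16 -0.05  1.76  0.01  1.22 -1.71] F [-0.2 -0.3 -3.4] M [ 0.09 -0.09 -0.01] w0.233 f35.0
move cm x-19.92 y-40.72 turn -45.8
```

Call:
{"method": "arm_command", "body": {
  "series": [
    [-1, -2, 0, -3, 0.1],
    [-3, -6, 0, -8, 0.1],
    [-5, -10, 0, -13, 0.1],
    [-7, -14, 0, -18, 0.1],
    [-9, -18, 0, -23, 0.1],
    [-11, -22, 0, -28, 0.1],
    [-13, -26, 0, -33, 0.1],
    [-15, -30, 0, -38, 0.1],
    [-17, -34, 0, -43, 0.1],
    [-19, -38, 0, -46, 0.1]
  ]
}}

```text
t: 11.1
ee_pos: [0.4293, 0.3152, 0.2912]
ee_rot: [0.0, 0.953, 0.304, -0.001]
ft_force: [0.5, -0.1, -3.4]
gripper_width: 0.233
finger_force: 35.0
```

Call:
{"method": "arm_command", "body": {
  "series": [
    [-1, -2, 0, -2, 0.1],
    [-1.3, -2.5, 0, -2, 0.1],
    [-1.3, -2.5, 0, -2, 0.1],
    [-1.3, -2.5, 0, -2, 0.1]
  ]
}}

```text
t: 11.5
ee_pos: [0.4065, 0.3255, 0.292]
ee_rot: [0.0, 0.948, 0.318, -0.0]
ft_force: [0.4, -0.3, -4.4]
gripper_width: 0.23
finger_force: 35.0
```

```bash
python3 -c "
from h import *
import cv2
goto(422,352,35)
cv2.imwrite('raw1.png',read_camera('scene')[:,:,::-1]);cv2.imwrite('raw1t.png',read_camera('top')[:,:,::-1])
a=cv2.imread('raw1.png')[120:270,380:530];b=cv2.imread('raw1t.png')[175:325,60:210]
a=cv2.resize(a,(400,400),interpolation=2);b=cv2.resize(b,(400,400),interpolation=2);cv2.imwrite('pics/p3.png',np.hstack([a,b]))"
```

```text
t11.50 pos [406.5 325.5 292. ] yaw37.1 q [-0.37  0.13 -0.47  1.81  0.06  1.21 -1.78] F [ 0.4 -0.3 -4.4] M [-0.08 -0.11 -0.03] w0.230 f35.0
move cm x2.83 y-1.18 turn 2.1
```

View pics/p3.png

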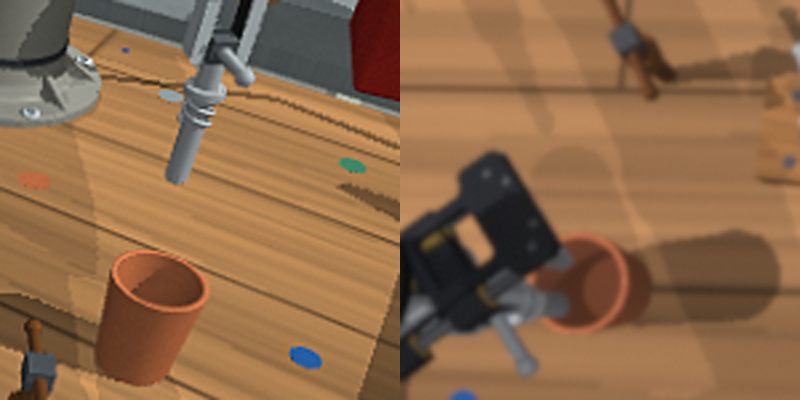

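The scene crop shows the held screw's tip at (178,182), leaning slightly. The pot mouth is centred at (160,280) in the scene crop and at about (580,283) in the top crop.

```bash
python3 -c "
from h import *
k=2.6667
print('tip',plane('scene',(380+178/k,120+182/k),.186), 'pot',plane('scene',(380+160/k,120+280/k),.1),plane('top',(60+(580-400)/k,175+283/k),.1))
tri_=tri((380+178/k,120+182/k),(60+(553-400)/k,175+305/k));print(tri_)
goto(422,352,35)"
```

```text
tip [0.41107577 0.33227469 0.186     ] pot [0.43162088 0.34742829 0.1       ] [0.42936502 0.34312173 0.1       ]
[0.40872101 0.33174287 0.18447249]
t11.60 pos [406.8 325.6 292.3] yaw37.1 q [-0.37  0.13 -0.47  1.81  0.06  1.21 -1.78] F [-0.5 -0.3 -3.9] M [-0.06 -0.02 -0.01] w0.231 f35.0
move cm x2.80 y-1.19 turn 2.1
```

Call:
{"method": "arm_command", "body": {
  "series": [
    [2.4, -1, 0, 0, 0.1],
    [2.4, -1, 3, 0, 0.1],
    [2.4, -1, 7, 0, 0.1],
    [2.4, -1, 10, 0, 0.1],
    [2.4, -1, 12, 0, 0.1],
    [2.4, -1, 14, 0, 0.1],
    [2.4, -1, 15.5, 0, 0.1],
    [2.4, -1, 16.5, 0, 0.1],
    [2.4, -1, 17.2, 0, 0.1],
    [2.4, -1, 17.2, 0, 0.1]
  ]
}}

```text
t: 12.6
ee_pos: [0.4191, 0.3489, 0.1201]
ee_rot: [0.0, 0.948, 0.319, -0.0]
ft_force: [-0.1, 0.8, -4.3]
gripper_width: 0.231
finger_force: 35.0
```

```bash
python3 -c "
from h import *
goto(422,352,35)"
```

```text
t12.60 pos [419.1 348.9 120.1] yaw37.2 q [-0.43  0.35 -0.46  1.96  0.2   0.88 -1.91] F [-0.1  0.8 -4.3] M [-0.03 -0.    0.02] w0.231 f35.0
move cm x0.41 y-0.07 turn 2.2
```

Call:
{"method": "arm_command", "body": {
  "series": [
    [0, 0, 0.4, 0, 0.1],
    [0, 0, 0.7, 0, 0.1],
    [0, 0, 0.7, 0, 0.1]
  ]
}}

```text
t: 12.9
ee_pos: [0.4192, 0.3491, 0.1135]
ee_rot: [0.0, 0.948, 0.319, 0.0]
ft_force: [0.2, -0.7, -3.4]
gripper_width: 0.23
finger_force: 35.0
```

```bash
python3 -c "
from h import *
goto(422,352,35)"
```

```text
t12.90 pos [419.2 349.1 113.5] yaw37.2 q [-0.44  0.36 -0.45  1.96  0.2   0.87 -1.92] F [ 0.2 -0.7 -3.4] M [-0.04 -0.   -0.01] w0.230 f35.0
move cm x0.40 y-0.06 turn 2.2
```

Call:
{"method": "arm_command", "body": {
  "series": [
    [0, 0, 0.2, 0, 0.1],
    [0, 0, 0.2, 0, 0.6],
    [0, 0, 0.2, 0, 0.6],
    [0, 0, 0.2, 0, 0.6],
    [0, 0, 0.2, 0, 0.7],
    [0, 0, 0.2, 0, 0.8],
    [0, 0, 0.2, 0, 0.8],
    [0, 0, -3, 0, 0.8],
    [0, 0, -7, 0, 0.8],
    [0, 0, -12, 0, 0.7]
  ]
}}

```text
t: 13.9
ee_pos: [0.4183, 0.3485, 0.2338]
ee_rot: [0.0, 0.948, 0.319, -0.001]
ft_force: [1.2, 0.1, -0.3]
gripper_width: 0.749
finger_force: 0.0
```

```bash
python3 -c "
from h import *
import cv2
goto(557,25,110)
cv2.imwrite('raw1.png',read_camera('scene')[:,:,::-1]);cv2.imwrite('raw1t.png',read_camera('top')[:,:,::-1])
a=cv2.imread('raw1.png')[130:280,360:510];b=cv2.imread('raw1t.png')[175:325,60:210]
a=cv2.resize(a,(400,400),interpolation=2);b=cv2.resize(b,(400,400),interpolation=2);cv2.imwrite('pics/p4.png',np.hstack([a,b]))"
```

```text
t13.90 pos [418.3 348.5 233.8] yaw37.2 q [-0.4   0.22 -0.48  1.84  0.11  1.11 -1.84] F [ 1.2  0.1 -0.3] M [-0.02 -0.06 -0.02] w0.749 f0.0
move cm x-8.51 y34.15 turn -72.8
```

View pics/p4.png

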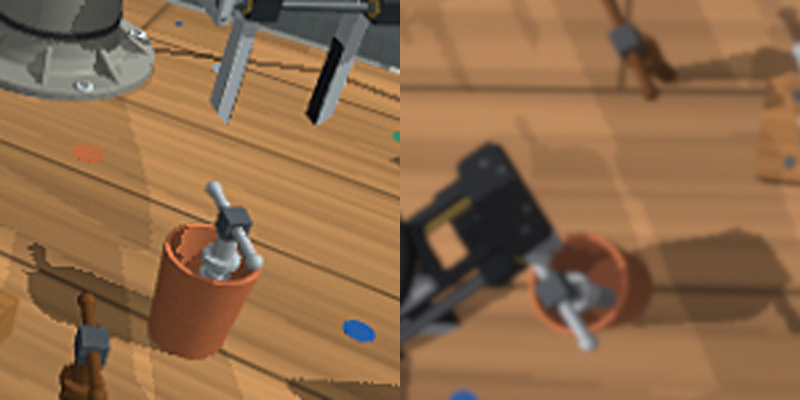

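Screw A stands in the pot with its bar above the mouth, leaning to the far side. Next is the middle screw, B.

Call:
{"method": "arm_command", "body": {
  "series": [
    [-1, 4, 0, -8, 0.6],
    [-2, 8, 0, -16, 0.6],
    [-3, 12, 0, -24, 0.6],
    [-4, 16, 0, -32, 0.6],
    [-5, 20, 0, -40, 0.6],
    [-6, 24, 0, -48, 0.6],
    [-7, 28, 0, -56, 0.6],
    [-8, 32, 0, -64, 0.6],
    [-8.5, 34.1, 0, -72, 0.6],
    [-8.5, 34.1, 0, -72, 0.6]
  ]
}}

```text
t: 15.0
ee_pos: [0.5585, 0.0218, 0.2331]
ee_rot: [0.0, 0.579, 0.815, -0.0]
ft_force: [-0.3, 0.5, 0.7]
gripper_width: 0.602
finger_force: 0.0
```

Call:
{"method": "arm_command", "body": {
  "series": [
    [0, 0, 0, 0, 0.6],
    [0, 0, 0, 0, 0.6]
  ]
}}

```text
t: 15.2
ee_pos: [0.5573, 0.0266, 0.2335]
ee_rot: [-0.0, 0.58, 0.815, 0.0]
ft_force: [0.5, -0.4, -1.7]
gripper_width: 0.598
finger_force: 0.0
```

```bash
python3 -c "
from h import *
goto(557,25,110)"
```

```text
t15.20 pos [557.3  26.6 233.5] yaw109.1 q [ 0.18  0.24 -0.41  1.82  0.1   1.11  0.07] F [ 0.5 -0.4 -1.7] M [-0.05 -0.08  0.02] w0.598 f0.0
move cm x-0.14 y-0.08 turn -0.9
```

Call:
{"method": "arm_command", "body": {
  "series": [
    [0, 0, 4, 0, 0.6],
    [0, 0, 8.5, 0, 0.6],
    [0, 0, 12, 0, 0.6],
    [0, 0, 12, 8.5, 0.6],
    [0, 0, 12, 17, 0.6],
    [0, 0, 12, 25.5, 0.6],
    [0, 0, 12, 34, 0.6],
    [0, 0, 12, 42.5, 0.6],
    [0, 0, 12, 51, 0.6],
    [0, 0, 12, 59.5, 0.6]
  ]
}}

```text
t: 16.2
ee_pos: [0.5573, 0.0271, 0.1137]
ee_rot: [-0.0, 0.909, 0.417, 0.0]
ft_force: [-1.2, 0.1, 0.4]
gripper_width: 0.599
finger_force: 0.2
```

Call:
{"method": "arm_command", "body": {
  "series": [
    [0, 0, 0, 8.5, 0.6],
    [0, 0, 0, 17, 0.6],
    [0, 0, 0, 25.5, 0.6],
    [0, 0, 0, 34, 0.6],
    [0, 0, 0, 42.5, 0.6],
    [0, 0, 0, 51, 0.6],
    [0, 0, 0, 59.5, 0.6],
    [0, 0, 0, 68, 0.6],
    [0, 0, 0, 76.5, 0.6],
    [0, 0, 0, 85, 0.6]
  ]
}}

```text
t: 17.2
ee_pos: [0.5575, 0.0271, 0.1137]
ee_rot: [-0.0, 0.952, -0.306, 0.0]
ft_force: [1.0, -0.9, -0.5]
gripper_width: 0.598
finger_force: 0.2
```

```bash
python3 -c "
from h import *
goto(557,25,-41)"
```

```text
t17.20 pos [557.5  27.1 113.7] yaw-35.7 q [-0.26  0.34  0.12  1.96 -0.05  0.84 -2.31] F [ 1.  -0.9 -0.5] M [ 0.02 -0.03 -0.02] w0.598 f0.2
move cm x0.08 y0.20 turn 5.3
```

Call:
{"method": "arm_command", "body": {
  "series": [
    [0, 0, 0, 8.5, 0.6],
    [0, 0, 0, 16, 0.6],
    [0, 0, 0, 16, 0.6],
    [0, 0, 0, 10, 0.6],
    [0, 0, -4, 8, 0.6],
    [0, 0, -8.5, 4, 0.6],
    [0, 0, -8.5, -4, 0.6],
    [0, 0, -8.5, -12, 0.6],
    [0, 0, -8.5, -20, 0.6],
    [0, 0, -8.5, -28, 0.6]
  ]
}}

```text
t: 18.2
ee_pos: [0.5574, 0.0267, 0.1987]
ee_rot: [-0.0, 0.998, -0.059, 0.0]
ft_force: [0.5, 0.4, -0.6]
gripper_width: 0.598
finger_force: 0.0
```

```bash
cat >> h.py <<'E'
def hub(img,uv):  # dark hub pixels near uv
    import cv2
    u,v=map(int,uv); a=img[v-14:v+15,u-14:u+15].astype(int)
    m=(a.max(2)<95)&(a.max(2)-a.min(2)<25)
    y,x=np.nonzero(m); return len(x), (x.mean()+u-14).round(2),(y.mean()+v-14).round(2), y.min()+v-14,y.max()+v-14
E
python3 -c "
from h import *
import cv2
st()
i0=cv2.imread('raw_scene0.png')[:,:,::-1]; i1=read_camera('scene'); cv2.imwrite('raw2.png',i1[:,:,::-1])
for n,c in(('B',(.557,.0245)),('C',(.567,.1445))):
  for dz in (0,.01,.02): print(n,dz,proj('scene',np.r_[c,.156-dz]).round(1))
  p=proj('scene',np.r_[c,.156]); print(hub(i0,p),hub(i1,p))
"
```

```text
t18.20 pos [557.4  26.7 198.7] yaw-6.7 q [-0.22  0.24  0.06  1.88 -0.02  1.02 -1.83] F [ 0.5  0.4 -0.6] M [ 0.08 -0.01  0.01] w0.598 f0.0
B 0 [296.4 179.9]
B 0.01 [296.2 183.3]
B 0.02 [296.1 186.7]
(105, np.float64(295.9), np.float64(181.8), np.int64(175), np.int64(193)) (69, np.float64(295.83), np.float64(185.91), np.int64(181), np.int64(193))
C 0 [337.8 200.3]
C 0.01 [337.3 203.9]
C 0.02 [336.8 207.4]
(97, np.float64(336.98), np.float64(200.71), np.int64(195), np.int64(211)) (53, np.float64(336.6), np.float64(202.81), np.int64(195), np.int64(208))
```

Call:
{"method": "arm_command", "body": {
  "series": [
    [0, 0, 0, -8.5, 0.6],
    [0, 0, 0, -17, 0.6],
    [0, 0, 0, -25.5, 0.6],
    [0, 0, 0, -34, 0.6],
    [0, 0, 0, -42.5, 0.6],
    [0, 0, 0, -51, 0.6],
    [0, 0, 0, -59.5, 0.6],
    [0, 0, 0, -68, 0.6],
    [0, 0, 0, -76.5, 0.6],
    [0, 0, 0, -85, 0.6]
  ]
}}

```text
t: 19.25
ee_pos: [0.5574, 0.0265, 0.1986]
ee_rot: [0.0, 0.777, 0.63, 0.0]
ft_force: [0.2, -0.8, -0.1]
gripper_width: 0.603
finger_force: 0.0
```

Call:
{"method": "arm_command", "body": {
  "series": [
    [0, 0, 0, -8.5, 0.6],
    [0, 0, 0, -17, 0.6],
    [0, 0, 0, -25.5, 0.6],
    [0, 0, 0, -34, 0.6],
    [0, 0, 0, -42.5, 0.6],
    [0, 0, 0, -51, 0.6],
    [0, 0, 0, -57, 0.6],
    [0, 0, 4.5, -57, 0.6],
    [0, 0, 8.5, -57, 0.6],
    [0, 0, 8.5, -57, 0.6]
  ]
}}

```text
t: 20.25
ee_pos: [0.5545, 0.0261, 0.1095]
ee_rot: [-0.003, 0.385, 0.923, -0.002]
ft_force: [0.2, 0.4, -0.4]
gripper_width: 0.601
finger_force: 0.0
```

```bash
python3 -c "
from h import *
goto(557,25,-44)"
```

```text
t20.25 pos [554.5  26.1 109.5] yaw134.7 q [ 0.07  0.36 -0.28  1.95  0.13  0.86  0.5 ] F [ 0.2  0.4 -0.4] M [-0.05 -0.14 -0.  ] w0.601 f0.0
move cm x-0.25 y0.11 turn 178.7
```

Call:
{"method": "arm_command", "body": {
  "series": [
    [0, 0, 0, 8.5, 0.6],
    [0, 0, 0, 17, 0.6],
    [0, 0, 0, 25.5, 0.6],
    [0, 0, 0, 34, 0.6],
    [0, 0, 0, 42.5, 0.6],
    [0, 0, 0, 51, 0.6],
    [0, 0, 0, 59.5, 0.6],
    [0, 0, 0, 68, 0.6],
    [0, 0, 0, 76.5, 0.6],
    [0, 0, 0, 85, 0.6]
  ]
}}

```text
t: 21.25
ee_pos: [0.5583, 0.0268, 0.1157]
ee_rot: [-0.0, 0.909, 0.418, 0.001]
ft_force: [-0.2, -0.9, -0.0]
gripper_width: 0.605
finger_force: 0.2
```

Call:
{"method": "arm_command", "body": {
  "series": [
    [0, 0, 0, 8.5, 0.6],
    [0, 0, 0, 17, 0.6],
    [0, 0, 0, 25.5, 0.6],
    [0, 0, 0, 34, 0.6],
    [0, 0, 0, 42.5, 0.6],
    [0, 0, 0, 51, 0.6],
    [0, 0, 0, 59.5, 0.6],
    [0, 0, 0, 68, 0.6],
    [0, 0, 0, 76.5, 0.6],
    [0, 0, 0, 85, 0.6]
  ]
}}

```text
t: 22.25
ee_pos: [0.5585, 0.027, 0.1157]
ee_rot: [-0.001, 0.952, -0.306, 0.001]
ft_force: [-0.0, 0.6, 0.5]
gripper_width: 0.604
finger_force: 0.2
```

```bash
python3 -c "
from h import *
goto(557,25,-44)"
```

```text
t22.25 pos [558.5  27.  115.7] yaw-35.6 q [-0.43  0.35  0.32  1.97 -0.15  0.84 -2.22] F [-0.   0.6  0.5] M [-0.01 -0.05 -0.  ] w0.604 f0.2
move cm x-0.00 y0.25 turn 8.4
```

Call:
{"method": "arm_command", "body": {
  "series": [
    [0, 0, 0, 8, 0.6],
    [0, 0, 0, 16, 0.6],
    [0, 0, 0, 22, 0.6],
    [0, 0, 0, 22, 0.6]
  ]
}}

```text
t: 22.65
ee_pos: [0.5583, 0.0271, 0.1153]
ee_rot: [-0.001, 0.877, -0.48, 0.0]
ft_force: [-0.6, -0.6, 0.4]
gripper_width: 0.596
finger_force: 0.0
```

Call:
{"method": "arm_command", "body": {
  "series": [
    [0, 0, 0, -7, 0.6],
    [0, 0, -4, -12, 0.6],
    [0, 0, -7.5, -20, 0.6],
    [0, 0, -7.5, -28.5, 0.6],
    [0, 0, -7.5, -37, 0.6],
    [0, 0, -7.5, -45.5, 0.6],
    [0, 0, -7.5, -54, 0.6],
    [0, 0, -7.5, -62.5, 0.6],
    [0, 0, -7.5, -71, 0.6],
    [0, 0, -7.5, -79.5, 0.6]
  ]
}}

```text
t: 23.65
ee_pos: [0.5578, 0.0265, 0.19]
ee_rot: [-0.0, 0.98, 0.197, 0.001]
ft_force: [0.3, -0.4, -0.1]
gripper_width: 0.596
finger_force: 0.0
```

Call:
{"method": "arm_command", "body": {
  "series": [
    [0, 0, 0, -8.5, 0.6],
    [0, 0, 0, -17, 0.6],
    [0, 0, 0, -25.5, 0.6],
    [0, 0, 0, -34, 0.6],
    [0, 0, 0, -42.5, 0.6],
    [0, 0, 0, -51, 0.6],
    [0, 0, 0, -59.5, 0.6],
    [0, 0, 0, -68, 0.6],
    [0, 0, 0, -76.5, 0.6],
    [0, 0, 0, -85, 0.6]
  ]
}}

```text
t: 24.65
ee_pos: [0.5578, 0.0264, 0.19]
ee_rot: [0.0, 0.589, 0.808, 0.001]
ft_force: [-0.6, 0.5, -0.2]
gripper_width: 0.599
finger_force: 0.0
```

Call:
{"method": "arm_command", "body": {
  "series": [
    [0, 0, 0, -8.5, 0.6],
    [0, 0, 0, -17, 0.6],
    [0, 0, 0, -23, 0.6],
    [0, 0, 4, -23, 0.6],
    [0, 0, 7.5, -23, 0.6],
    [0, 0, 7.5, -23, 0.6],
    [0, 0, 7.5, -15, 0.6],
    [0, 0, 7.5, -7, 0.6],
    [0, 0, 7.5, -2, 0.6],
    [0, 0, 7.5, 3, 0.6]
  ]
}}

```text
t: 25.65
ee_pos: [0.5586, 0.0264, 0.1162]
ee_rot: [0.001, 0.615, 0.789, 0.001]
ft_force: [0.1, -1.1, -0.3]
gripper_width: 0.6
finger_force: 0.3
```

```bash
python3 -c "
from h import *
goto(557,25,-44)"
```

```text
t25.65 pos [558.6  26.4 116.2] yaw104.1 q [-0.16  0.34 -0.01  1.95  0.    0.85  0.08] F [ 0.1 -1.1 -0.3] M [-0.24 -0.16  0.02] w0.600 f0.3
move cm x-0.10 y-0.19 turn 148.1
```

Call:
{"method": "arm_command", "body": {
  "series": [
    [0, 0, 0, 4, 0.6],
    [0, 0, 0, 8, 0.6],
    [0, 0, 0, 8, 0.6]
  ]
}}

```text
t: 25.95
ee_pos: [0.5585, 0.0264, 0.1159]
ee_rot: [0.001, 0.668, 0.744, 0.001]
ft_force: [0.3, -0.7, 0.8]
gripper_width: 0.6
finger_force: 0.4
```

Call:
{"method": "arm_command", "body": {
  "series": [
    [0, 0, 0, 4, 0.6],
    [0, 0, 0, 8, 0.6],
    [0, 0, 0, 8, 0.6]
  ]
}}

```text
t: 26.25
ee_pos: [0.5581, 0.0263, 0.1151]
ee_rot: [0.0, 0.718, 0.696, 0.001]
ft_force: [-0.3, -0.8, 0.1]
gripper_width: 0.598
finger_force: 0.4
```

```bash
python3 -c "
from h import *
goto(557,25,-44)"
```

```text
t26.25 pos [558.1  26.3 115.1] yaw88.3 q [-0.2   0.34  0.05  1.96 -0.02  0.84 -0.17] F [-0.3 -0.8  0.1] M [-0.28 -0.    0.08] w0.598 f0.4
move cm x-0.13 y-0.11 turn 132.3
```

Call:
{"method": "arm_command", "body": {
  "series": [
    [0, 0, 0, 4, 0.6],
    [0, 0, 0, 8, 0.6],
    [0, 0, 0, 8, 0.6]
  ]
}}

```text
t: 26.55
ee_pos: [0.5579, 0.0262, 0.1144]
ee_rot: [0.0, 0.764, 0.645, 0.0]
ft_force: [0.1, -1.1, 0.1]
gripper_width: 0.601
finger_force: 0.4
```

Call:
{"method": "arm_command", "body": {
  "series": [
    [0, 0, 0, 4, 0.6],
    [0, 0, 0, 8, 0.6],
    [0, 0, 0, 8, 0.6]
  ]
}}

```text
t: 26.85
ee_pos: [0.5577, 0.0262, 0.114]
ee_rot: [0.0, 0.807, 0.59, 0.0]
ft_force: [0.0, -1.4, 1.9]
gripper_width: 0.599
finger_force: 0.5
```

```bash
python3 -c "
from h import *
goto(557,25,-44)"
```

```text
t26.85 pos [557.7  26.2 114. ] yaw72.4 q [-0.25  0.34  0.11  1.96 -0.05  0.84 -0.43] F [ 0.  -1.4  1.9] M [-0.22  0.1   0.07] w0.599 f0.5
move cm x-0.14 y-0.03 turn 116.4
```

Call:
{"method": "arm_command", "body": {
  "series": [
    [0, 0, 0, 4, 0.6],
    [0, 0, 0, 8, 0.6],
    [0, 0, 0, 8, 0.6]
  ]
}}

```text
t: 27.15
ee_pos: [0.5575, 0.0261, 0.1138]
ee_rot: [0.0, 0.846, 0.533, 0.0]
ft_force: [-0.9, -2.3, 0.9]
gripper_width: 0.6
finger_force: 0.9
```

Call:
{"method": "arm_command", "body": {
  "series": [
    [0, 0, 0, 4, 0.6],
    [0, 0, 0, 8, 0.6],
    [0, 0, 0, 8, 0.6]
  ]
}}

```text
t: 27.45
ee_pos: [0.5575, 0.026, 0.1136]
ee_rot: [0.0, 0.881, 0.472, -0.0]
ft_force: [-0.4, -3.2, 0.3]
gripper_width: 0.599
finger_force: 2.0
```

```bash
python3 -c "
from h import *
import cv2
goto(557,25,-44)
i1=read_camera('scene'); cv2.imwrite('raw3.png',i1[:,:,::-1])
i0=cv2.imread('raw_scene0.png')[:,:,::-1]
p=proj('scene',np.r_[.557,.0245,.148])
print(hub(i0,p),hub(i1,p))
u,v=map(int,p);cv2.imwrite('pics/p5.png',cv2.resize(np.hstack([i[v-25:v+40,u-30:u+31] for i in(i0,i1)])[:,:,::-1],None,fx=6,fy=6,interpolation=2))
"
```

```text
t27.45 pos [557.5  26.  113.6] yaw56.4 q [-0.3   0.34  0.16  1.96 -0.07  0.84 -0.68] F [-0.4 -3.2  0.3] M [-0.67  0.16  0.16] w0.599 f2.0
move cm x-0.11 y0.01 turn 100.4
(107, np.float64(295.83), np.float64(182.05), np.int64(175), np.int64(196)) (150, np.float64(300.52), np.float64(184.09), np.int64(168), np.int64(195))
```

View pics/p5.png

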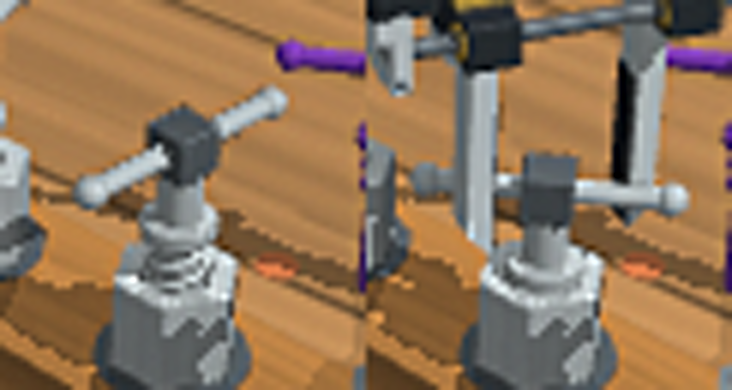

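B has sunk and its collar is now on or nearly on the nut top, with torque rising. I'll seat it firmly.

Call:
{"method": "arm_command", "body": {
  "series": [
    [0, 0, 0, 3, 0.6],
    [0, 0, 0, 6, 0.6],
    [0, 0, 0, 6, 0.6]
  ]
}}

```text
t: 27.8
ee_pos: [0.5574, 0.0259, 0.1135]
ee_rot: [0.0, 0.905, 0.426, -0.0]
ft_force: [-0.5, -4.3, -1.2]
gripper_width: 0.599
finger_force: 5.3
```

```bash
python3 -c "
from h import *
goto(557,25,-44)"
```

```text
t27.80 pos [557.4  25.9 113.5] yaw50.4 q [-0.32  0.34  0.19  1.97 -0.08  0.84 -0.77] F [-0.5 -4.3 -1.2] M [-0.87  0.18  0.35] w0.599 f5.3
move cm x-0.10 y0.02 turn 94.4
```

Call:
{"method": "arm_command", "body": {
  "series": [
    [0, 0, 0, 3, 0.6],
    [0, 0, 0, 6, 0.6],
    [0, 0, 0, 6, 0.6]
  ]
}}

```text
t: 28.1
ee_pos: [0.5575, 0.0259, 0.1134]
ee_rot: [0.0, 0.926, 0.378, -0.0]
ft_force: [-0.2, -4.1, -4.3]
gripper_width: 0.6
finger_force: 8.1
```

```bash
python3 -c "
from h import *
goto(557,25,-44)"
```

```text
t28.10 pos [557.5  25.9 113.4] yaw44.4 q [-0.33  0.34  0.21  1.97 -0.09  0.84 -0.87] F [-0.2 -4.1 -4.3] M [-0.93 -0.14  0.52] w0.600 f8.1
move cm x-0.10 y0.03 turn 88.4
```

Call:
{"method": "arm_command", "body": {
  "series": [
    [0, 0, 0, 4, 0.6],
    [0, 0, 0, 8, 0.6],
    [0, 0, 0, 8, 0.6]
  ]
}}

```text
t: 28.4
ee_pos: [0.5576, 0.026, 0.1132]
ee_rot: [0.0, 0.95, 0.312, -0.0]
ft_force: [2.7, -4.5, -6.9]
gripper_width: 0.602
finger_force: 11.0
```

```bash
python3 -c "
from h import *
import cv2
goto(567,144.5,140)
i1=read_camera('scene'); cv2.imwrite('raw4.png',i1[:,:,::-1])
i0=cv2.imread('raw3.png')[:,:,::-1]
a,b=[i[175:200,290:315].astype(np.uint8) for i in(i0,i1)]
w=np.array([cv2.matchTemplate(i1[160:215,275:330].copy(),i0[178:190,294:308].copy(),5)]); print(cv2.minMaxLoc(w[0]), 'expected',(294-275,178-160))
"
```

```text
t28.40 pos [557.6  26.  113.2] yaw36.4 q [-0.36  0.35  0.24  1.97 -0.11  0.84 -1.  ] F [ 2.7 -4.5 -6.9] M [-0.9  -0.61  0.67] w0.602 f11.0
move cm x7.79 y-8.99 turn -103.6
(-0.30886852741241455, 0.7513379454612732, (2, 22), (21, 20)) expected (19, 18)
```

```bash
cat >> h.py <<'E'
def barfit(img,c,zs=None,top=5):
    import cv2
    hsv=cv2.cvtColor(np.ascontiguousarray(img),cv2.COLOR_RGB2HSV).astype(float)
    g=((hsv[:,:,1]<60)&(hsv[:,:,2]>105)).astype(np.float32); g=cv2.GaussianBlur(g,(0,0),.8)
    r=np.r_[np.arange(-56,-14,3),np.arange(15,57,3)]/1000; out=[]
    for z in (zs if zs is not None else np.arange(.126,.160,.002)):
        for a in range(-90,90,3):
            d=np.array([np.cos(np.radians(a)),np.sin(np.radians(a)),0])
            P=[proj("scene",np.r_[c,z]+d*k) for k in r]
            out.append((round(float(np.mean([g[int(round(v)),int(round(u))] for u,v in P])),3),round(z,3),a))
    return sorted(out)[::-1][:top]
E
python3 -c "
from h import *
import cv2
for f in('raw_scene0','raw2','raw3','raw4'):
  i=cv2.imread(f+'.png')[:,:,::-1]; print(f,barfit(i,(.557,.0245)))"
```

```text
Traceback (most recent call last):
  File "h.py", line 38, in barfit
    P=[proj("scene",np.r_[c,z]+d*k) for k in r]
       ~~~~^^^^^^^^^^^^^^^^^^^^^^^^
  File "h.py", line 16, in proj
    m=camera_model(n); f=210/np.tan(np.radians(m["vertical_fov"]/2))
ValueError: time passes only in moves, steps and waits
```

```bash
sed -i 's/^from rig.*/&\nimport functools\ncamera_model=functools.lru_cache(camera_model)/' h.py
python3 -c "
from h import *
import cv2
for f in('raw_scene0','raw2','raw3','raw4'):
  i=cv2.imread(f+'.png')[:,:,::-1]; print(f,barfit(i,(.557,.0245)))"
```

```text
raw_scene0 [(0.943, np.float64(0.154), -9), (0.935, np.float64(0.154), -12), (0.905, np.float64(0.152), -9), (0.896, np.float64(0.152), -12), (0.89, np.float64(0.154), -15)]
raw2 [(0.939, np.float64(0.146), 3), (0.918, np.float64(0.146), 6), (0.914, np.float64(0.144), 3), (0.909, np.float64(0.148), 3), (0.888, np.float64(0.144), 6)]
raw3 [(0.878, np.float64(0.134), -60), (0.861, np.float64(0.134), -63), (0.855, np.float64(0.132), -60), (0.85, np.float64(0.134), -57), (0.841, np.float64(0.132), -63)]
raw4 [(0.85, np.float64(0.134), -78), (0.842, np.float64(0.132), -78), (0.838, np.float64(0.134), -81), (0.833, np.float64(0.132), -81), (0.822, np.float64(0.132), -75)]
```

B's bar has turned about 428° in total and its height is about 0.133 m, against 0.132 m for home. The torque climbs steadily, so B is home. I'll lift and go to C.

Call:
{"method": "arm_command", "body": {
  "series": [
    [0, 0, 0, -8, 0.6],
    [0, 0, 0, -12, 0.6],
    [0, 0, -4.5, -16, 0.6],
    [0, 0, -9, -22, 0.6],
    [3, -3, -9, -30, 0.6],
    [6, -6.5, -9, -38, 0.6],
    [7.8, -9, -9, -46, 0.6],
    [7.8, -9, -9, -54, 0.6],
    [7.8, -9, -9, -62, 0.6],
    [7.8, -9, -9, -70, 0.6]
  ]
}}

```text
t: 29.45
ee_pos: [0.5674, 0.1457, 0.2037]
ee_rot: [-0.0, 0.596, 0.803, 0.0]
ft_force: [-0.5, 0.3, -0.4]
gripper_width: 0.6
finger_force: 0.0
```

Call:
{"method": "arm_command", "body": {
  "series": [
    [0, 0, 0, -8.5, 0.6],
    [0, 0, 0, -17, 0.6],
    [0, 0, 0, -25.5, 0.6],
    [0, 0, 0, -34, 0.6],
    [0, 0, 0, -34, 0.6]
  ]
}}

```text
t: 29.95
ee_pos: [0.5675, 0.1452, 0.2038]
ee_rot: [0.0, 0.337, 0.941, 0.0]
ft_force: [0.5, -0.1, 0.5]
gripper_width: 0.602
finger_force: 0.0
```

```bash
python3 -c "
from h import *
goto(567,144.5,141)
i1=read_camera('scene'); print(barfit(i1,(.557,.0245)),barfit(i1,(.567,.1445)))"
```

```text
t29.95 pos [567.5 145.2 203.8] yaw140.6 q [-0.27  0.29 -0.11  1.81  0.03  1.05  0.49] F [ 0.5 -0.1  0.5] M [-0.03 -0.14  0.02] w0.602 f0.0
move cm x-0.01 y-0.08 turn -0.4
[(0.883, np.float64(0.132), -78), (0.861, np.float64(0.134), -78), (0.856, np.float64(0.132), -81), (0.849, np.float64(0.132), -75), (0.837, np.float64(0.134), -75)] [(0.939, np.float64(0.158), 21), (0.928, np.float64(0.158), 24), (0.923, np.float64(0.156), 21), (0.915, np.float64(0.156), 24), (0.905, np.float64(0.154), 21)]
```

Call:
{"method": "arm_command", "body": {
  "series": [
    [0, 0, 4.5, 0, 0.6],
    [0, 0, 9, 0, 0.6],
    [0, 0, 9, 0, 0.6],
    [0, 0, 9, 8.5, 0.6],
    [0, 0, 9, 17, 0.6],
    [0, 0, 9, 25.5, 0.6],
    [0, 0, 9, 34, 0.6],
    [0, 0, 9, 42.5, 0.6],
    [0, 0, 9, 51, 0.6],
    [0, 0, 9, 59.5, 0.6]
  ]
}}

```text
t: 31.0
ee_pos: [0.5682, 0.1454, 0.1159]
ee_rot: [-0.0, 0.765, 0.644, 0.001]
ft_force: [0.8, -0.1, 0.1]
gripper_width: 0.601
finger_force: 0.2
```

Call:
{"method": "arm_command", "body": {
  "series": [
    [0, 0, 0, 8.5, 0.6],
    [0, 0, 0, 17, 0.6],
    [0, 0, 0, 25.5, 0.6],
    [0, 0, 0, 34, 0.6],
    [0, 0, 0, 42.5, 0.6],
    [0, 0, 0, 51, 0.6],
    [0, 0, 0, 59.5, 0.6],
    [0, 0, 0, 68, 0.6],
    [0, 0, 0, 76.5, 0.6],
    [0, 0, 0, 85, 0.6]
  ]
}}

```text
t: 32.0
ee_pos: [0.5682, 0.1459, 0.1159]
ee_rot: [-0.001, 0.999, -0.041, 0.001]
ft_force: [-0.5, -0.5, -0.5]
gripper_width: 0.598
finger_force: 0.2
```

```bash
python3 -c "
from h import *
goto(567,144.5,-44)
i1=read_camera('scene'); print(barfit(i1,(.567,.1445)))"
```

```text
t32.00 pos [568.2 145.9 115.9] yaw-4.7 q [-0.72  0.41  0.45  1.91 -0.23  0.87 -1.8 ] F [-0.5 -0.5 -0.5] M [ 0.04 -0.1   0.03] w0.598 f0.2
move cm x-0.11 y0.15 turn 39.3
[(0.654, np.float64(0.148), 57), (0.651, np.float64(0.15), 57), (0.642, np.float64(0.15), 54), (0.632, np.float64(0.148), 54), (0.616, np.float64(0.15), 60)]
```

Call:
{"method": "arm_command", "body": {
  "series": [
    [0, 0, 0, 8.5, 0.6],
    [0, 0, 0, 17, 0.6],
    [0, 0, 0, 25.5, 0.6],
    [0, 0, 0, 34, 0.6],
    [0, 0, 0, 42.5, 0.6],
    [0, 0, 0, 45, 0.6],
    [0, 0, 0, 36, 0.6],
    [0, 0, -4.5, 32, 0.6],
    [0, 0, -8.5, 28, 0.6],
    [0, 0, -8.5, 20, 0.6]
  ]
}}

```text
t: 33.05
ee_pos: [0.5701, 0.1457, 0.2053]
ee_rot: [-0.003, 0.978, -0.208, 0.003]
ft_force: [0.3, 0.7, -0.7]
gripper_width: 0.599
finger_force: 0.0
```

```bash
python3 -c "
from h import *
goto(567,144.5,-44)
i1=read_camera('scene'); print(barfit(i1,(.567,.1445)))"
```

```text
t33.05 pos [570.1 145.7 205.3] yaw-24.0 q [-0.83  0.32  0.59  1.84 -0.21  1.04 -2.15] F [ 0.3  0.7 -0.7] M [ 0.07 -0.03  0.03] w0.599 f0.0
move cm x-0.24 y0.24 turn 20.0
[(0.948, np.float64(0.148), 9), (0.934, np.float64(0.146), 9), (0.925, np.float64(0.15), 9), (0.915, np.float64(0.148), 6), (0.912, np.float64(0.148), 12)]
```

Call:
{"method": "arm_command", "body": {
  "series": [
    [0, 0, 0, -8.5, 0.6],
    [0, 0, 0, -17, 0.6],
    [0, 0, 0, -25.5, 0.6],
    [0, 0, 0, -34, 0.6],
    [0, 0, 0, -42.5, 0.6],
    [0, 0, 0, -51, 0.6],
    [0, 0, 0, -59.5, 0.6],
    [0, 0, 0, -68, 0.6],
    [0, 0, 0, -76.5, 0.6],
    [0, 0, 0, -85, 0.6]
  ]
}}

```text
t: 34.1
ee_pos: [0.5672, 0.1451, 0.1993]
ee_rot: [-0.0, 0.862, 0.507, 0.0]
ft_force: [0.2, -0.9, 0.1]
gripper_width: 0.601
finger_force: 0.0
```

Call:
{"method": "arm_command", "body": {
  "series": [
    [0, 0, 0, -8.5, 0.6],
    [0, 0, 0, -17, 0.6],
    [0, 0, 0, -25.5, 0.6],
    [0, 0, 0, -34, 0.6],
    [0, 0, 0, -42.5, 0.6],
    [0, 0, 0, -51, 0.6],
    [0, 0, 0, -59.5, 0.6],
    [0, 0, 4.5, -68, 0.6],
    [0, 0, 8.5, -68, 0.6],
    [0, 0, 8.5, -68, 0.6]
  ]
}}

```text
t: 35.1
ee_pos: [0.5645, 0.1441, 0.11]
ee_rot: [-0.003, 0.434, 0.901, -0.002]
ft_force: [-0.6, 0.2, -0.7]
gripper_width: 0.601
finger_force: 0.0
```

```bash
python3 -c "
from h import *
goto(567,144.5,-44)"
```

```text
t35.10 pos [564.5 144.1 110. ] yaw128.6 q [-0.43  0.39  0.09  1.9  -0.05  0.86  0.36] F [-0.6  0.2 -0.7] M [ 0.03 -0.2  -0.  ] w0.601 f0.0
move cm x-0.12 y0.22 turn 172.6
```

Call:
{"method": "arm_command", "body": {
  "series": [
    [0, 0, 0, 8.5, 0.6],
    [0, 0, 0, 17, 0.6],
    [0, 0, 0, 25.5, 0.6],
    [0, 0, 0, 34, 0.6],
    [0, 0, 0, 42.5, 0.6],
    [0, 0, 0, 51, 0.6],
    [0, 0, 0, 59.5, 0.6],
    [0, 0, 0, 68, 0.6],
    [0, 0, 0, 76.5, 0.6],
    [0, 0, 0, 85, 0.6]
  ]
}}

```text
t: 36.1
ee_pos: [0.568, 0.1456, 0.1161]
ee_rot: [-0.001, 0.93, 0.369, 0.001]
ft_force: [0.0, 0.1, -0.3]
gripper_width: 0.599
finger_force: 0.2
```

Call:
{"method": "arm_command", "body": {
  "series": [
    [0, 0, 0, 8.5, 0.6],
    [0, 0, 0, 17, 0.6],
    [0, 0, 0, 25.5, 0.6],
    [0, 0, 0, 34, 0.6],
    [0, 0, 0, 42.5, 0.6],
    [0, 0, 0, 51, 0.6],
    [0, 0, 0, 59.5, 0.6],
    [0, 0, 0, 68, 0.6],
    [0, 0, 0, 76.5, 0.6],
    [0, 0, 0, 82, 0.6]
  ]
}}

```text
t: 37.1
ee_pos: [0.568, 0.1462, 0.1158]
ee_rot: [-0.002, 0.944, -0.331, -0.0]
ft_force: [0.2, -0.1, 0.1]
gripper_width: 0.6
finger_force: 0.2
```

```bash
python3 -c "
from h import *
goto(567,144.5,-44)"
```

```text
t37.10 pos [568.  146.2 115.8] yaw-38.7 q [-0.95  0.48  0.78  1.93 -0.43  0.9  -2.2 ] F [ 0.2 -0.1  0.1] M [ 0.01 -0.05  0.03] w0.600 f0.2
move cm x0.03 y0.19 turn 5.3
```

Call:
{"method": "arm_command", "body": {
  "series": [
    [0, 0, 0, 8, 0.6],
    [0, 0, 0, 16, 0.6],
    [0, 0, 0, 20, 0.6],
    [0, 0, 0, 12, 0.6],
    [0, 0, -4, 8, 0.6],
    [0, 0, -7.5, 0, 0.6],
    [0, 0, -7.5, -8.5, 0.6],
    [0, 0, -7.5, -17, 0.6],
    [0, 0, -7.5, -25.5, 0.6],
    [0, 0, -7.5, -34, 0.6]
  ]
}}

```text
t: 38.1
ee_pos: [0.5677, 0.1457, 0.1911]
ee_rot: [-0.001, 0.999, -0.035, 0.0]
ft_force: [-0.1, 0.1, -0.3]
gripper_width: 0.603
finger_force: 0.0
```

Call:
{"method": "arm_command", "body": {
  "series": [
    [0, 0, 0, -8.5, 0.6],
    [0, 0, 0, -17, 0.6],
    [0, 0, 0, -25.5, 0.6],
    [0, 0, 0, -34, 0.6],
    [0, 0, 0, -42.5, 0.6],
    [0, 0, 0, -51, 0.6],
    [0, 0, 0, -59.5, 0.6],
    [0, 0, 0, -68, 0.6],
    [0, 0, 0, -76.5, 0.6],
    [0, 0, 0, -85, 0.6]
  ]
}}

```text
t: 39.1
ee_pos: [0.5677, 0.1453, 0.1912]
ee_rot: [-0.0, 0.761, 0.649, 0.001]
ft_force: [0.1, -0.2, 0.0]
gripper_width: 0.598
finger_force: 0.0
```

```bash
python3 -c "
from h import *
goto(567,144.5,127)
i1=read_camera('scene'); print(barfit(i1,(.567,.1445)))"
```

```text
t39.10 pos [567.7 145.3 191.2] yaw81.0 q [-0.68  0.31  0.39  1.84 -0.14  1.01 -0.39] F [ 0.1 -0.2  0. ] M [-0.11 -0.06  0.06] w0.598 f0.0
move cm x-0.10 y-0.06 turn -46.0
[(0.958, np.float64(0.136), -3), (0.957, np.float64(0.136), 0), (0.94, np.float64(0.134), 0), (0.934, np.float64(0.138), -3), (0.93, np.float64(0.134), -3)]
```

Call:
{"method": "arm_command", "body": {
  "series": [
    [0, 0, 0, -8.5, 0.6],
    [0, 0, 0, -17, 0.6],
    [0, 0, 0, -25.5, 0.6],
    [0, 0, 0, -37, 0.6],
    [0, 0, 4, -37, 0.6],
    [0, 0, 7.5, -37, 0.6],
    [0, 0, 7.5, -37, 0.6],
    [0, 0, 7.5, -29, 0.6],
    [0, 0, 7.5, -24, 0.6],
    [0, 0, 7.5, -20, 0.6]
  ]
}}

```text
t: 40.15
ee_pos: [0.5684, 0.1453, 0.1166]
ee_rot: [0.0, 0.641, 0.768, 0.001]
ft_force: [-0.3, -0.0, -1.3]
gripper_width: 0.599
finger_force: 0.3
```

Call:
{"method": "arm_command", "body": {
  "series": [
    [0, 0, 0, 5, 0.6],
    [0, 0, 0, 10, 0.6],
    [0, 0, 0, 10, 0.6]
  ]
}}

```text
t: 40.45
ee_pos: [0.5684, 0.1454, 0.1163]
ee_rot: [0.0, 0.704, 0.71, 0.001]
ft_force: [0.4, -0.6, -0.4]
gripper_width: 0.602
finger_force: 0.2
```

Call:
{"method": "arm_command", "body": {
  "series": [
    [0, 0, 0, 5, 0.6],
    [0, 0, 0, 10, 0.6],
    [0, 0, 0, 10, 0.6]
  ]
}}

```text
t: 40.75
ee_pos: [0.5679, 0.1452, 0.1152]
ee_rot: [0.0, 0.762, 0.647, 0.001]
ft_force: [-0.8, 0.4, -0.3]
gripper_width: 0.6
finger_force: 0.2
```

```bash
python3 -c "
from h import *
goto(567,144.5,127)
i1=read_camera('scene'); print(barfit(i1,(.567,.1445)))"
```

```text
t40.75 pos [567.9 145.2 115.2] yaw80.6 q [-0.68  0.4   0.41  1.91 -0.2   0.87 -0.33] F [-0.8  0.4 -0.3] M [-0.18  0.    0.  ] w0.600 f0.2
move cm x-0.08 y-0.08 turn -46.4
[(0.94, np.float64(0.134), -39), (0.929, np.float64(0.132), -39), (0.916, np.float64(0.134), -36), (0.916, np.float64(0.134), -42), (0.891, np.float64(0.136), -36)]
```

Call:
{"method": "arm_command", "body": {
  "series": [
    [0, 0, 0, 5, 0.6],
    [0, 0, 0, 10, 0.6],
    [0, 0, 0, 10, 0.6]
  ]
}}

```text
t: 41.1
ee_pos: [0.5676, 0.145, 0.1142]
ee_rot: [-0.0, 0.815, 0.579, 0.0]
ft_force: [0.7, 0.3, 0.2]
gripper_width: 0.599
finger_force: 0.3
```

Call:
{"method": "arm_command", "body": {
  "series": [
    [0, 0, 0, 5, 0.6],
    [0, 0, 0, 10, 0.6],
    [0, 0, 0, 10, 0.6]
  ]
}}

```text
t: 41.4
ee_pos: [0.5674, 0.1449, 0.1139]
ee_rot: [0.0, 0.862, 0.506, 0.0]
ft_force: [-0.8, -1.7, 0.5]
gripper_width: 0.603
finger_force: 0.6
```

```bash
python3 -c "
from h import *
goto(567,144.5,127)
i1=read_camera('scene'); print(barfit(i1,(.567,.1445)))"
```

```text
t41.40 pos [567.4 144.9 113.9] yaw60.8 q [-0.74  0.42  0.49  1.92 -0.25  0.87 -0.64] F [-0.8 -1.7  0.5] M [-0.3   0.03  0.03] w0.603 f0.6
move cm x-0.05 y-0.02 turn -66.2
[(0.939, np.float64(0.134), -57), (0.919, np.float64(0.134), -54), (0.914, np.float64(0.132), -57), (0.903, np.float64(0.132), -54), (0.9, np.float64(0.136), -54)]
```

Call:
{"method": "arm_command", "body": {
  "series": [
    [0, 0, 0, 4, 0.6],
    [0, 0, 0, 8, 0.6],
    [0, 0, 0, 8, 0.6]
  ]
}}

```text
t: 41.75
ee_pos: [0.5674, 0.1448, 0.1137]
ee_rot: [0.0, 0.895, 0.445, 0.0]
ft_force: [-0.2, -0.7, 0.0]
gripper_width: 0.603
finger_force: 3.0
```

Call:
{"method": "arm_command", "body": {
  "series": [
    [0, 0, 0, 4, 0.6],
    [0, 0, 0, 8, 0.6],
    [0, 0, 0, 8, 0.6]
  ]
}}

```text
t: 42.05
ee_pos: [0.5675, 0.1448, 0.1135]
ee_rot: [0.0, 0.924, 0.382, 0.0]
ft_force: [1.2, -0.2, -2.5]
gripper_width: 0.598
finger_force: 5.8
```

```bash
python3 -c "
from h import *
goto(567,144.5,127)
i1=read_camera('scene'); print(barfit(i1,(.567,.1445)))"
```

```text
t42.05 pos [567.5 144.8 113.5] yaw44.9 q [-0.79  0.43  0.55  1.92 -0.29  0.87 -0.88] F [ 1.2 -0.2 -2.5] M [-0.19 -0.35  0.41] w0.598 f5.8
move cm x-0.06 y-0.01 turn -82.1
[(0.888, np.float64(0.134), -72), (0.886, np.float64(0.134), -69), (0.864, np.float64(0.132), -72), (0.862, np.float64(0.132), -69), (0.848, np.float64(0.134), -75)]
```

Call:
{"method": "arm_command", "body": {
  "series": [
    [0, 0, 0, 4, 0.6],
    [0, 0, 0, 8, 0.6],
    [0, 0, 0, 8, 0.6]
  ]
}}

```text
t: 42.4
ee_pos: [0.5675, 0.1449, 0.1133]
ee_rot: [0.0, 0.949, 0.316, 0.0]
ft_force: [4.4, -0.5, -8.0]
gripper_width: 0.602
finger_force: 10.0
```

Call:
{"method": "arm_command", "body": {
  "series": [
    [0, 0, 0, 4, 0.6],
    [0, 0, 0, 8, 0.6],
    [0, 0, 0, 8, 0.6]
  ]
}}

```text
t: 42.7
ee_pos: [0.5675, 0.1448, 0.1131]
ee_rot: [0.0, 0.968, 0.25, 0.0]
ft_force: [6.5, -1.9, -12.7]
gripper_width: 0.601
finger_force: 17.5
```

```bash
python3 -c "
from h import *
import cv2
goto(567,144.5,127)
i1=read_camera('scene'); print(barfit(i1,(.567,.1445)))
cv2.imwrite('pics/p6.png',cv2.resize(i1[160:240,260:360,::-1],(800,600),interpolation=2))"
```

```text
t42.70 pos [567.5 144.8 113.1] yaw28.9 q [-0.84  0.44  0.62  1.92 -0.33  0.88 -1.12] F [  6.5  -1.9 -12.7] M [-0.1  -1.35  1.05] w0.601 f17.5
move cm x-0.06 y0.00 turn -98.1
[(0.902, np.float64(0.134), -87), (0.891, np.float64(0.132), -87), (0.888, np.float64(0.132), -84), (0.881, np.float64(0.132), -81), (0.875, np.float64(0.134), -84)]
```

View pics/p6.png

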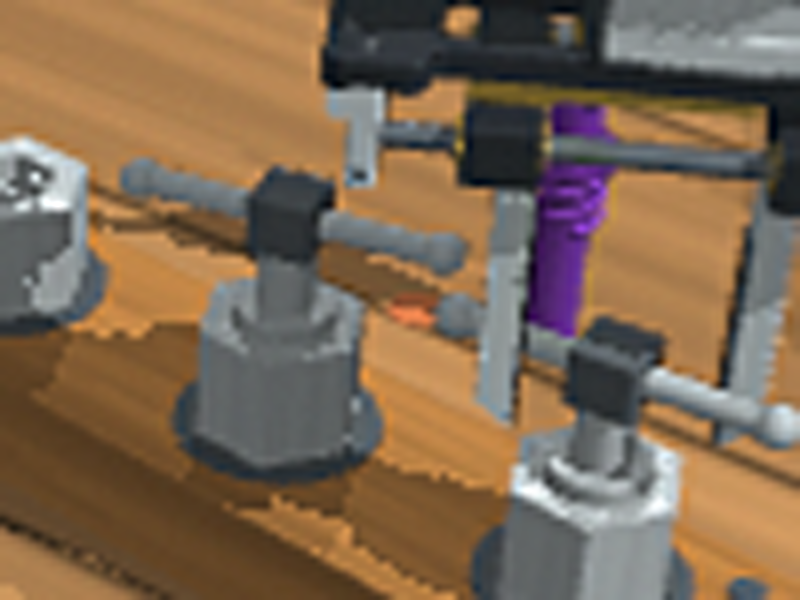

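Both collars (B at about (285,320), C at about (595,475)) sit on their nuts with no thread showing. I'll back off, rise clear and hand in.

Call:
{"method": "arm_command", "body": {
  "series": [
    [0, 0, 0, -8, 0.6],
    [0, 0, 0, -16, 0.6],
    [0, 0, 0, -24, 0.6],
    [0, 0, -4, -24, 0.6],
    [0, 0, -8, -24, 0.6],
    [0, 0, -12, -24, 0.6],
    [0, 0, -12, -24, 0.6],
    [0, 0, -12, -24, 0.6]
  ]
}}

```text
t: 43.55
ee_pos: [0.5676, 0.145, 0.2344]
ee_rot: [-0.0, 0.895, 0.445, 0.001]
ft_force: [-0.1, 0.2, -0.0]
gripper_width: 0.6
finger_force: 0.0
```

```bash
python3 -c "
from h import *
st()
i1=read_camera('scene'); print(barfit(i1,(.557,.0245))[:2],barfit(i1,(.567,.1445))[:2])
print(robot.close_job())"
```

```text
t43.55 pos [567.6 145.  234.4] yaw52.9 q [-0.83  0.28  0.58  1.81 -0.17  1.1  -0.84] F [-0.1  0.2 -0. ] M [-0.04 -0.03  0.01] w0.600 f0.0
[(0.883, np.float64(0.132), -78), (0.865, np.float64(0.134), -78)] [(0.918, np.float64(0.132), -84), (0.912, np.float64(0.132), -81)]
the job is handed in; nothing more can be done
None
```

Job handed in at about 43.6 s: the right-hand screws in nut_2 and nut_3 are run home with their collars on the nuts, and the left-hand one from nut_1 stands tip down in the upright pot.

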